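# Third hand at the showpiece stand

### The arm

A 6-joint arm with a two-finger parallel gripper is mounted at the origin on the work surface. World frame = base frame: x ahead of the robot, y to its left, z up, the work surface at z = 0. Lengths are in m, angles in rad, forces in N, time in s.
With the tool pointing down it reaches from about 0.35 to 0.775 m from the base axis. Payload 7.3 kg.
Tool frame: the origin (TCP) lies at the very end of the fingers, on their centre line; the grasp point (between the pads) lies 19 mm behind it; z points along the fingers, x is the direction in which the jaws open and shut, and the axes are right-handed (so a half turn about z gives the same grasp; the last joint's range is limited). The gripper opens to 92 mm and grips with 3 to 60 N. Pads are 19 mm wide; open, the fingers measure 130 mm over their backs; the gripper's body (75 mm by 190 mm) begins 47 mm behind the grasp point.
Start: joints at [1.165, 0.342, 1.524, -0, 1.275, -0.146], TCP at [0.135, 0.507, 0.203] pointing down, gripper open.
Joint ranges: [-2.53, 2.53], [-0.77, 2.02], [0.04, 2.7], [-1, 4.14], [0.28, 2.66], [-3.11, 3.11]. Speed limits (rad/s): [2.57, 2.57, 3.14, 3.14, 3.14, 3.14].

### API

Orientations are given as [roll, pitch, yaw] about the fixed x, y, z axes, in that order (R = Rz(yaw) Ry(pitch) Rx(roll)).
In Python, from cell import robot, read_camera, nets gives the robot as it stands. The module is installed in compiled form; this text tells all that it offers.
- The arm moves only by the tool carry_out, never from a script. Its arguments are lists of equal length, an entry for each row: "translation": the shift along the tool's x, y, z in m, a list of three; "turn": the turn, a rotation vector about the tool's x, y, z in rad, a list of three; "gripper": the gripper's target within -1 to 1 (shut at 1, half-way at 0, fully open at -1). A call has 1 to 10 rows; each row shifts and turns the commanded pose from where the row before left it, along the tool's axes as they then stand; what a row does not reach is not made up. A row lasts 1/10 s, in which the tool goes at most 50 mm and 8.59 degrees, less where a joint would pass 70% of its speed; a pose out of reach is approached as far as the arm can. A call with a gripper value outside its range is refused whole. The fingers move at their own pace and stop on an object; "squeeze" is the grip in N (left out, the last holds). Time passes only in rows, so rows that do not move let the fingers close. It gives the time, the measured TCP pose, the force and the opening at its end, in the units of the state.
- robot.observe(): the state, without advancing time (a new reading comes with each control period).
- read_camera(name): name is "scene" or "top"; returns a dict with "img" (400x640x3 uint8, red, green, blue), "fx", "fy", "cx", "cy" (pixels), "distortion" ([k1, k2, p1, p2, k3] as OpenCV has them; the pictures are not rectified), "world_from_camera" (4x4, takes a point from camera to world coordinates). Camera axes: x right, y down, z forward; pixel columns grow to the right and rows downward; lengths in m; the calibration is good to about 2 mm. A picture is of the moment at which its call begins. There is no depth.
- robot.hand_in(): hands the job in, once; it reports no verdict.
Trained networks look in a picture, given as the dict that the camera call returned (one of the last four; its "shot" number tells which), for a name from the list of things; names that differ only in an ending like _2 or _b are one class to them, and where a whole thing is asked for, a point or a joint stands for the part that bears it (a point fixed in the world has none). Each returns a list of dicts, best first, with "score" (0 to 1); they miss things now and then, are a little off and sometimes report something else, mostly with a low value. They report only what shows in the picture. A call takes as long as a camera call. They do not tell look-alikes from the thing itself.
- nets.regions_of(picture, name): "region" (400x640 bool, what is visible of it) and "pixel" ([column, row] in pixels, amid what is visible of it).
- nets.tip_of(picture, name): "pixel" ([column, row] in pixels: a listed point, or the origin of a listed thing).
The state is a dict: "time": time; "qpos": joint angles; "qvel": joint speeds; "joint_efforts": joint torques, N m; "tool_pos": TCP position; "tool_rot": TCP orientation; "contact_force": force on the tool from outside, world axes, zero at the start; "torque": the same for the moment, N m; "opening": finger opening in m.
Only numpy, scipy, OpenCV 4.12 (cv2) and the standard library are available. Lean on these libraries where they do the work, as an engineer would, in place of code of your own. Each camera call takes 0.05 s, during which the arm holds its last target. There are 200 camera calls.

### The job

Take the dark chocolate-glazed wall panel out of the drying rack, stand it on the baked base slab of the assembly stand, centred and flat against the white sprung backing plate, and press it steadily until the plate has gone back about half of its travel. Finish while still holding it pressed there with the fingers, so that a colleague can fix its foot with caramel. The biscuit is brittle: do not let it drop or fall over, never drive the plate back to its stop, and leave the golden panel, brush, cutter and bowl where they are.

Things in the scene. Friction and masses are not known exactly. Their poses are not given: they have to be found in the camera images.
- dark_panel: the part: rigid baked biscuit panel glazed dark chocolate-brown all over (top edge too), 12 mm thick (x), 160 mm long (y), 120 mm tall (z), about 180 g, both faces alike. It starts upright on its long edge in one of the rack's two slots, chosen at random. Origin: centre of its underside, z up.
- golden_panel: bystander: a light golden panel of the same size (12 x 160 x 120 mm) with two piped window outlines, upright in the other slot. Origin and axes as for the dark panel.
- rack: fixed wooden drying rack on the bench, left or right of the stand: board 200 x 170 x 15 mm (x, y, z). Two slots along its y, at x = -45 and +45 mm, each between two pairs of dowels (8 mm thick, at y = -55 and 55 mm, 16 mm apart inside, 45 mm above the board). Panels stand on the board, parallel to its y; their tops are 135 mm above the bench. Origin: centre of its underside.
- stand: fixed stainless assembly stand, 220 x 250 mm (x, y). Origin: on the bench top; its x axis is the pressing direction, away from the robot, towards the backing plate. A fixed steel upright at x = 60 to 72 mm, 88 mm high, carries the plate on two guide rods with coil springs; red nuts on the rods' far ends move away from the upright as the plate goes back.
- plate_face (a point): centre of the white front face of the sprung backing plate, axes as the stand's (x = pressing direction). The face is 170 mm long (y), 68 mm tall (z); its top edge is 34 mm above this point, 93 mm above the bench, its lower edge 3 mm above the slab. At rest it lies at the stand's x = 4 mm, y = 0; it moves with the plate.
- backplate (a joint): how far the backing plate has been pushed back along the stand's x, in m: 0 at rest, 0.020 at its hard stop, about 0.010 is half of its travel. Spring force on the part: about 3 N to start moving, then 0.8 N per mm, so about 11 N at half travel.
- brush: bystander: pastry brush, 180 mm long, lying across the bench beyond the stand and the rack. Origin: centre of its underside.
- cutter: bystander: stainless ring cutter, 70 mm diameter, 45 mm high, standing on the bench to the right. Origin: centre of its underside.
- bowl: bystander: small stainless bowl, 120 mm diameter, 50 mm high, on the bench to the left. Origin: centre of its underside.
- base_slab: fixed baked biscuit slab on the stand, brown with a piped border, 125 mm (x) x 220 mm (y) x 14 mm, on which the panel has to stand. Origin: centre of its underside, at the stand's x = -27.5 mm, y = 0; its flat top is 14 mm above this and 22 mm above the bench; axes as the stand's.
Mind the look-alikes: they are no part of the job. Of the things like the dark_panel, leave any that is green or red; of the rest the smaller one is meant.

How it is judged:
By the outcome, as a careful person would: the job done as asked, in the order asked, and still so for the second after the job is handed in, while the arm keeps its last pose, push and grip.
It also fails if it takes over 46 s, if anything falls off the work surface, if the arm or the gripper's body presses on something with over 40 N, if the wrist force passes 120 N, or if a joint passes its speed limit or range.

## Working session

There is one attempt and no reset: what is moved stays moved. The work goes in short steps, Python scripts to look and compute and a tool call to move; the robot and the scene stay as the last step left them, time stands still between calls to the robot, and variables do not carry over. Pictures are saved under pics/ and viewed, about 8 in all and at most 12, crops included, and the job is handed in when it is done.

Besides the shell and the picture viewer there is one more tool, called after "Call:" as name(argument=value, ...), one argument or row to a line, values as JSON. carry_out: Moves the arm, as the interface text tells. Its arguments: {"type":"object","properties":{"translation":{"type":"array","items":{"type":"array","items":{"type":"number"}}},"turn":{"type":"array","items":{"type":"array","items":{"type":"number"}}},"gripper":{"type":"array","items":{"type":"number"}},"squeeze":{"type":"number"}},"required":["translation","turn","gripper"]}

```bash
mkdir -p pics; cat > h.py <<'E'
import numpy as np, cv2
from cell import robot, read_camera, nets
def K(p): return np.array([[p['fx'],0,p['cx']],[0,p['fy'],p['cy']],[0,0,1.]])
def ray(p,px):
    u=cv2.undistortPoints(np.array([[px]],float),K(p),np.array(p['distortion'],float))[0,0]
    T=np.array(p['world_from_camera']); return T[:3,3],T[:3,:3]@np.array([u[0],u[1],1.])
def at_z(p,px,z):
    o,d=ray(p,px); return o+d*(z-o[2])/d[2]
def proj(p,X):
    T=np.linalg.inv(np.array(p['world_from_camera'])); r,_=cv2.Rodrigues(T[:3,:3])
    return cv2.projectPoints(np.array(X,float).reshape(-1,3),r,T[:3,3],K(p),np.array(p['distortion'],float))[0][:,0]
def save(p,n,crop=None,s=1):
    im=p['img'][...,::-1]
    if crop: im=im[crop[1]:crop[3],crop[0]:crop[2]]
    cv2.imwrite(f'pics/{n}.png',cv2.resize(im,None,fx=s,fy=s,interpolation=cv2.INTER_CUBIC))
E
python3 - <<'E'
from h import *
np.set_printoptions(precision=4,suppress=True)
print(robot.observe())
for c in ('top','scene'):
    p=read_camera(c); save(p,c+'0',s=1.25)
    print(c,p['fx'],p['distortion'],np.array(p['world_from_camera']))
    for n in ('dark_panel','golden_panel','rack','stand','plate_face','base_slab','brush','cutter','bowl'):
        t=nets.tip_of(p,n); r=nets.regions_of(p,n)
        print(n,[(np.round(x['pixel'],1),round(x['score'],2)) for x in t[:3]],[(np.round(x['pixel'],1),round(x['score'],2),int(x['region'].sum())) for x in r[:3]])
E
```

```text
{'time': 0.0, 'qpos': array([ 1.165 ,  0.3428,  1.525 , -0.    ,  1.2754, -0.146 ]), 'qvel': array([-0.0015,  0.0026,  0.0014,  0.0001,  0.001 ,  0.0006]), 'joint_efforts': array([  0.0003, -43.1236, -24.4225,   0.0718,   0.0559,  -0.0002]), 'tool_pos': array([0.1347, 0.507 , 0.2024]), 'tool_rot': array([-3.1414,  0.0015,  1.311 ]), 'contact_force': array([ 0.292 , -0.1926, -0.5512]), 'torque': array([ 0.0579, -0.0179, -0.0167]), 'opening': 0.09172737141791781}
top 470.37921215947347 [-0.0267  0.      0.      0.      0.    ] [[-0.0141 -0.9978  0.0645  0.4283]
 [-0.9999  0.0138 -0.0041 -0.0028]
 [ 0.0032 -0.0646 -0.9979  1.3674]
 [ 0.      0.      0.      1.    ]]
dark_panel [(array([296.8, 250.4]), 0.67), (array([234., 212.]), 0.63), (array([228.9, 288.8]), 0.61)] [(array([224.2, 291.1]), 0.81, 1602), (array([297.3, 252.1]), 0.76, 371), (array([177. , 110.8]), 0.71, 2221)]
golden_panel [(array([232.7, 180.4]), 0.59)] [(array([227.7, 177. ]), 0.59, 514)]
rack [(array([235.6, 194.6]), 0.77)] [(array([235.2, 197.3]), 0.7, 3218)]
stand [(array([393.8, 189.1]), 0.79)] [(array([396.4, 183.
[... 988 characters left out ...]
8, 161.2]), 0.93, 576)]
rack [(array([355.6, 173. ]), 0.56)] [(array([355.1, 177.1]), 0.73, 1160)]
stand [(array([275. , 254.1]), 0.95)] [(array([276.7, 259.6]), 0.87, 4577), (array([205.8, 309.8]), 0.39, 330)]
plate_face [(array([275.1, 249.3]), 0.85), (array([382.9, 239.8]), 0.45)] [(array([275.7, 251.5]), 0.59, 647)]
base_slab [(array([268.5, 254.7]), 0.59)] [(array([260.4, 250. ]), 0.78, 1382), (array([354.2, 177.3]), 0.68, 1102)]
brush [(array([384.8, 239.4]), 0.76)] [(array([384.3, 235.4]), 0.56, 435)]
cutter [(array([201.9, 310.8]), 0.84)] [(array([399.5, 122.9]), 0.73, 494)]
bowl [(array([397. , 131.1]), 0.97)] [(array([400.6, 126. ]), 0.61, 550), (array([354.7, 176.9]), 0.35, 1298)]
```

View pics/top0.png

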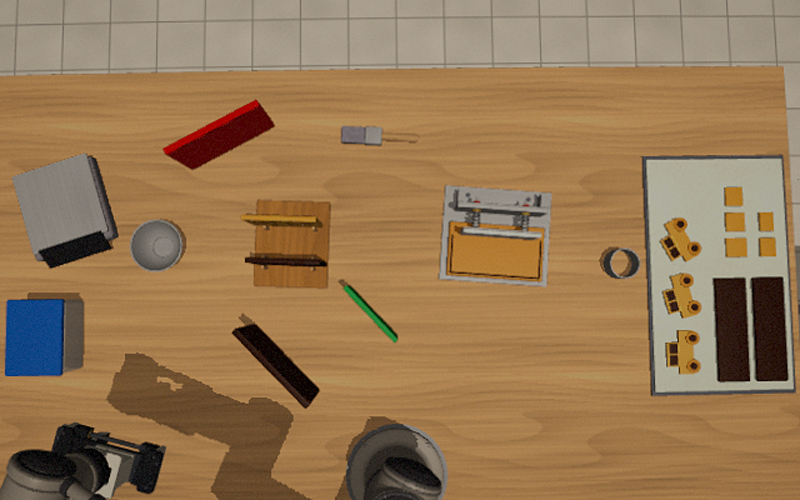

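View pics/scene0.png

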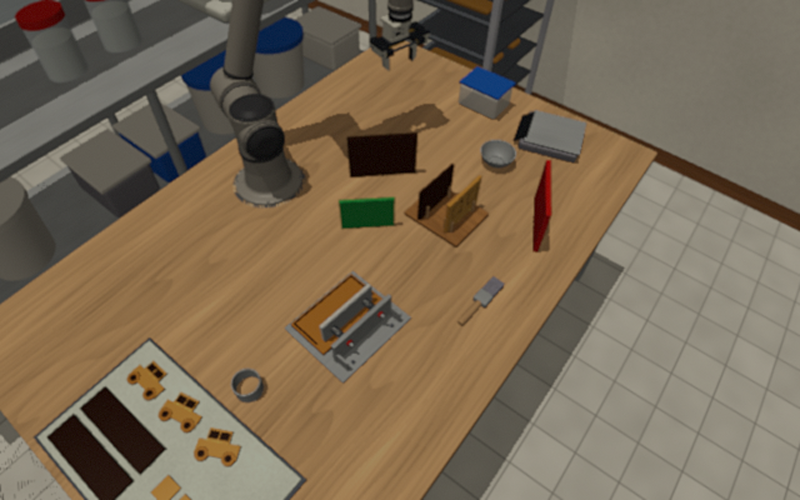

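Two dark panels qualify: the smaller stands in the near rack slot (top picture about 228,208), and a larger one stands loose on the bench nearer the robot. Green and red are decoys. I'll zoom in on the rack and stand.

```bash
python3 - <<'E'
from h import *
p=read_camera('top'); im=p['img'][...,::-1]
a=cv2.resize(im[145:245,185:285],None,fx=4,fy=4,interpolation=cv2.INTER_CUBIC)
b=cv2.resize(im[140:240,345:445],None,fx=4,fy=4,interpolation=cv2.INTER_CUBIC)
cv2.imwrite('pics/z.png',np.hstack([a,b]))
p2=read_camera('scene')
save(p2,'zs',(215,120,415,320),3)
E
```

```text
(no output)
```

View pics/z.png

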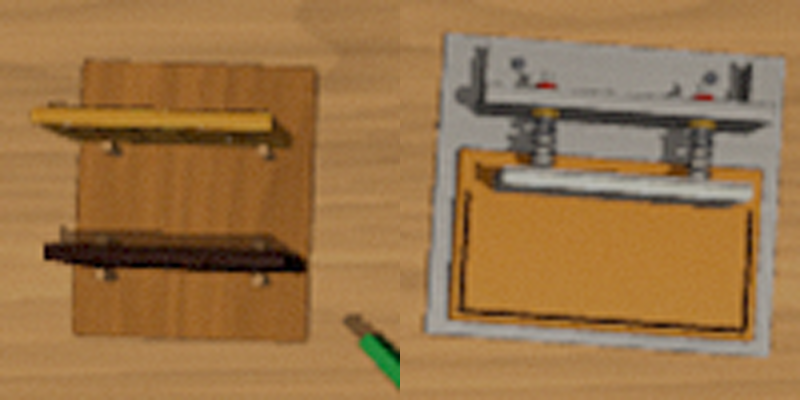

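```bash
cat > fit.py <<'E'
from h import *
np.set_printoptions(precision=4,suppress=True)
from scipy.optimize import least_squares
def fit(p,px,body,x0):
    def w(q): c,s=np.cos(q[2]),np.sin(q[2]); b=np.array(body,float); return np.c_[q[0]+c*b[:,0]-s*b[:,1],q[1]+s*b[:,0]+c*b[:,1],b[:,2]]
    r=least_squares(lambda q:(proj(p,w(q))-px).ravel(),x0)
    return r.x,r.fun.reshape(-1,2)
E
python3 - <<'E'
from fit import *
p=read_camera('top')
u=lambda l,x0,y0:np.array([[x0+(x+.5)/4-.5,y0+(y+.5)/4-.5] for x,y in l])
box=lambda X,Y,z,cx=0:[(cx+X/2,Y/2,z),(cx+X/2,-Y/2,z),(cx-X/2,-Y/2,z),(cx-X/2,Y/2,z)]
rk=u([(82,58),(316,68),(308,342),(74,333)],185,145)
print('rack',*fit(p,rk,box(.2,.17,.015),[.43,.2,0]))
st=u([(46,33),(386,58),(369,353),(26,332)],345,140)
print('stand',*fit(p,st,box(.22,.25,.008),[.43,-.15,0]))
sl=u([(59,147),(362,168),(347,336),(48,318)],345,140)
print('slab->stand',*fit(p,sl,box(.125,.22,.022,-.0275),[.43,-.15,0]))
pl=u([(97,188),(352,200)],345,140)
print('plate',*fit(p,pl,[(.004,.085,.093),(.004,-.085,.093)],[.43,-.15,0]))
# panel top line
l=u([(45,243),(45,262)],185,145); 
for q in l: print('panel left top corner',at_z(p,q,.135))
for r in nets.regions_of(p,'dark_panel'):
    print(r['score'],r['pixel'],r['region'].sum(),cv2.minAreaRect(np.argwhere(r['region'])[:,::-1].astype(np.float32)))
E
```

```text
rack [ 0.5347  0.2329 -0.0412] [[ 0.319   0.2265]
 [ 0.3632 -0.7151]
 [-0.0369 -0.0637]
 [-0.6401  0.5421]]
stand [ 0.548  -0.2392 -0.0837] [[-0.2307 -0.3911]
 [ 0.0264 -0.6137]
 [ 0.3181  0.8587]
 [-0.1119  0.1213]]
slab->stand [ 0.539  -0.2362 -0.084 ] [[-0.5272 -0.5552]
 [-0.1504 -0.4315]
 [ 1.2599  0.9086]
 [-0.58    0.0561]]
plate [ 0.5357 -0.2362 -0.0609] [[ 0.7522  0.0298]
 [-0.7554 -0.0233]]
panel left top corner [0.4981 0.3106 0.135 ]
panel left top corner [0.4856 0.3105 0.135 ]
0.93 [177.0, 108.0] 2213 ((175.23245239257812, 109.4946060180664), (27.605375289916992, 88.11885833740234), 62.10273361206055)
0.75 [222.6, 290.4] 1554 ((221.25001525878906, 289.25), (84.14570617675781, 19.798988342285156), 45.0)
0.7 [231.5, 210.1] 380 ((228.50735473632812, 208.75021362304688), (65.1482925415039, 5.997406482696533), 1.6846843957901)
0.57 [295.5, 252.3] 366 ((297.0, 250.00001525878906), (57.982757568359375, 7.071067810058594), 45.0)
```

View pics/zs.png

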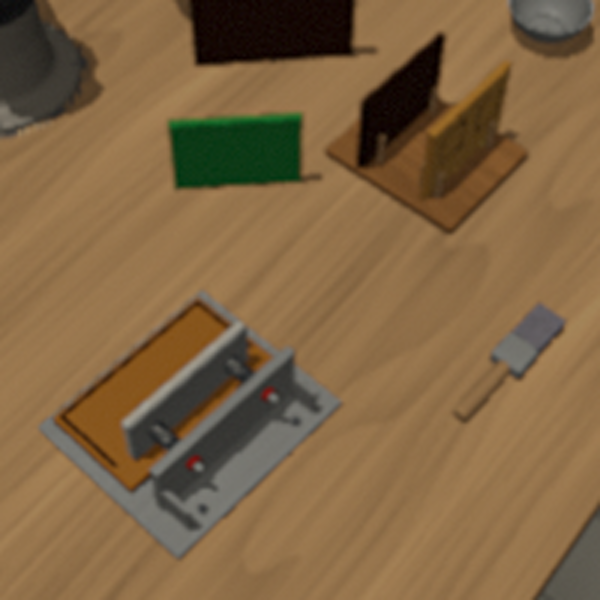

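Rack fit: (0.535, 0.233), yaw −0.041, so the dark panel should be at about (0.490, 0.231–0.235), which agrees with its measured top corner. The stand is at about (0.545, −0.238), yaw −0.084. First move: raise and turn.

Call:
carry_out(
  translation=[
    [0,0,-0.01],
    [0,0,-0.01],
    [0,0,-0.01],
    [0,0,-0.01],
    [0,0,-0.01],
    [0,0,-0.01],
    [0,0,-0.01],
    [0,0,-0.01],
    [0,0,-0.01],
    [0,0,-0.01],
  ],
  turn=[
    [0,0,0.135],
    [0,0,0.135],
    [0,0,0.135],
    [0,0,0.135],
    [0,0,0.135],
    [0,0,0.135],
    [0,0,0.135],
    [0,0,0.135],
    [0,0,0.135],
    [0,0,0.135],
  ],
  gripper=[-1,-1,-1,-1,-1,-1,-1,-1,-1,-1],
)

```text
time: 3.1
tool_pos: [0.1348, 0.5073, 0.3035]
tool_rot: [-3.142, -0.0, -0.045]
contact_force: [0.4, 0.5, -0.4]
opening: 0.0916
```

Call:
carry_out(
  translation=[
    [0.0367,0.0259,0],
    [0.0367,0.0259,0],
    [0.0367,0.0259,0],
    [0.0367,0.0259,0],
    [0.0367,0.0259,0],
    [0.0367,0.0259,0],
    [0.0367,0.0259,0],
    [0.0367,0.0259,0],
    [0.0367,0.0259,0],
    [0.0367,0.0259,0],
  ],
  turn=[
    [0,0,0],
    [0,0,0],
    [0,0,0],
    [0,0,0],
    [0,0,0],
    [0,0,0],
    [0,0,0],
    [0,0,0],
    [0,0,0],
    [0,0,0],
  ],
  gripper=[-1,-1,-1,-1,-1,-1,-1,-1,-1,-1],
)

```text
time: 4.1
tool_pos: [0.4928, 0.2329, 0.3032]
tool_rot: [-3.141, -0.0, -0.039]
contact_force: [0.3, 0.5, 0.6]
opening: 0.0917
```

Call:
carry_out(
  translation=[
    [0,0,0.03],
    [0,0,0.03],
    [0,0,0.03],
    [0,0,0.03],
    [0,0,0.02],
  ],
  turn=[
    [0,0,0],
    [0,0,0],
    [0,0,0],
    [0,0,0],
    [0,0,0],
  ],
  gripper=[-1,-1,-1,-1,-1],
)

```text
time: 4.6
tool_pos: [0.4906, 0.2339, 0.161]
tool_rot: [3.141, 0.002, -0.039]
contact_force: [-0.5, 0.3, -0.5]
opening: 0.0916
```

```bash
python3 - <<'E'
from h import *
p=read_camera('scene'); save(p,'s1',(275,70,425,220),4)
o=robot.observe(); print(o['tool_pos'],o['tool_rot'],o['contact_force'])
E
```

```text
[0.48919409 0.23346    0.15825981] [ 3.13918753  0.00681834 -0.03918236] [-8.37452926e-01  1.13783585e-03 -2.85999532e+00]
```

View pics/s1.png

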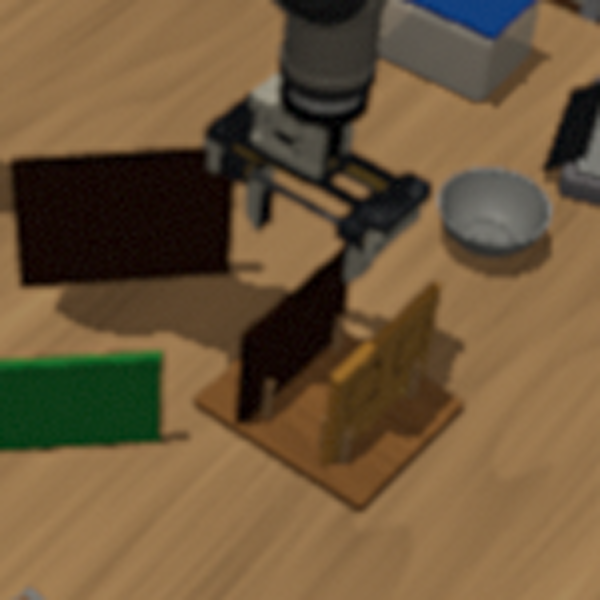

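```bash
python3 - <<'E'
from fit import *
p=read_camera('scene'); 
u=lambda q:[275+(q[0]+.5)/4-.5,70+(q[1]+.5)/4-.5]
for q in [(243,333),(246,322),(345,258)]: print(at_z(p,u(q),.135))
o=robot.observe(); print(o['tool_pos'],o['tool_rot'],o['contact_force'])
q=proj(p,[[.490,.233,.135],[.487,.153,.135],[.493,.313,.135],o['tool_pos']]); print((q-[275,70])*4)
p=read_camera('top')
im=p['img'].astype(int); m=(im.sum(2)<110)
sub=np.argwhere(m[195:220,185:275])+[195,185]; print(len(sub),sub.min(0),sub.max(0))
save(p,'t1',(170,140,300,250),5)
E
```

```text
[0.4812 0.1562 0.135 ]
[0.4754 0.1687 0.135 ]
[0.4985 0.2922 0.135 ]
[0.4897 0.2337 0.1603] [ 3.1396  0.0058 -0.0391] [ 0.8199 -0.4919 -0.1527]
[[299.2417 287.8691]
 [244.6572 336.474 ]
 [351.0229 241.7863]
 [301.5518 267.0871]]
282 [195 208] [219 261]
```

View pics/t1.png

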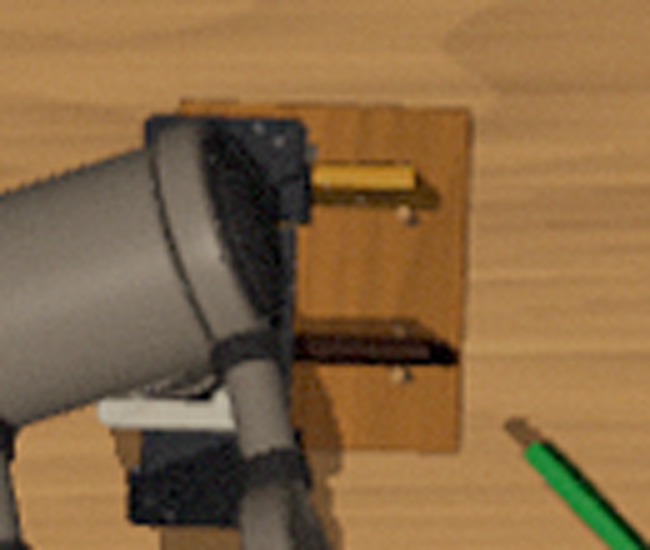

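Both views agree on the panel's position (near top corner predicted at 245,336 and seen at about 244,330). I'll descend and grip near the top, keeping the tips above the plate's height later.

Call:
carry_out(
  translation=[
    [-0.0005,0.003,0.012],
    [0,0,0.012],
    [0,0,0.012],
    [0,0,0.012],
    [0,0,0.01],
    [0,0,0.008],
    [0,0,0],
    [0,0,0],
  ],
  turn=[
    [0,0,0],
    [0,0,0],
    [0,0,0],
    [0,0,0],
    [0,0,0],
    [0,0,0],
    [0,0,0],
    [0,0,0],
  ],
  gripper=[-1,-1,-1,-1,-1,-1,-1,-1],
)

```text
time: 5.55
tool_pos: [0.491, 0.2314, 0.0972]
tool_rot: [-3.142, -0.0, -0.039]
contact_force: [0.4, 0.2, -0.1]
opening: 0.0917
```

Call:
carry_out(
  translation=[
    [0,0,0],
    [0,0,0],
    [0,0,0],
    [0,0,0],
    [0,0,0],
    [0,0,0],
    [0,0,0],
    [0,0,0],
    [0,0,0],
    [0,0,0],
  ],
  turn=[
    [0,0,0],
    [0,0,0],
    [0,0,0],
    [0,0,0],
    [0,0,0],
    [0,0,0],
    [0,0,0],
    [0,0,0],
    [0,0,0],
    [0,0,0],
  ],
  gripper=[1,1,1,1,1,1,1,1,1,1],
  squeeze=40,
)

```text
time: 6.55
tool_pos: [0.4909, 0.2313, 0.0971]
tool_rot: [-3.142, -0.0, -0.039]
contact_force: [0.6, -0.4, -0.7]
opening: 0.0164
```

Call:
carry_out(
  translation=[
    [0,0,0],
    [0,0,0],
    [0,0,0],
    [0,0,0],
  ],
  turn=[
    [0,0,0],
    [0,0,0],
    [0,0,0],
    [0,0,0],
  ],
  gripper=[1,1,1,1],
)

```text
time: 6.95
tool_pos: [0.4906, 0.2313, 0.0971]
tool_rot: [-3.142, 0.0, -0.039]
contact_force: [-0.6, 0.7, -0.4]
opening: 0.0113
```

Call:
carry_out(
  translation=[
    [0,0,-0.005],
    [0,0,-0.01],
    [0,0,-0.01],
    [0,0,-0.02],
    [0,0,-0.03],
    [0,0,-0.03],
    [0,0,-0.03],
    [0,0,-0.03],
    [0,0,-0.03],
    [0,0,-0.01],
  ],
  turn=[
    [0,0,0],
    [0,0,0],
    [0,0,0],
    [0,0,0],
    [0,0,0],
    [0,0,0],
    [0,0,0],
    [0,0,0],
    [0,0,0],
    [0,0,0],
  ],
  gripper=[1,1,1,1,1,1,1,1,1,1],
)

```text
time: 7.95
tool_pos: [0.4919, 0.2316, 0.3064]
tool_rot: [-3.139, -0.007, -0.039]
contact_force: [1.1, 0.2, -2.0]
opening: 0.012
```

Call:
carry_out(
  translation=[
    [0.0023,0.01,0],
    [0.0023,0.02,0],
    [0.0023,0.03,0],
    [0.0023,0.035,0],
    [0.0023,0.035,0],
    [0.0023,0.035,0],
    [0.0023,0.035,0],
    [0.0023,0.035,0],
    [0.0023,0.035,0],
    [0.0023,0.035,0],
  ],
  turn=[
    [0,0,0],
    [0,0,0],
    [0,0,0],
    [0,0,0],
    [0,0,0],
    [0,0,0],
    [0,0,0],
    [0,0,0],
    [0,0,0],
    [0,0,0],
  ],
  gripper=[1,1,1,1,1,1,1,1,1,1],
)

```text
time: 8.95
tool_pos: [0.5008, -0.0763, 0.3001]
tool_rot: [-3.141, 0.003, -0.039]
contact_force: [0.2, 0.8, -1.5]
opening: 0.0122
```

Call:
carry_out(
  translation=[
    [0.0023,0.035,0],
    [0.0023,0.035,0],
    [0.0023,0.035,0],
    [0.0023,0.03,0],
    [0.0023,0.02,0],
    [0.0023,0.006,0],
    [0,0,0],
    [0,0,0],
    [0,0,0],
    [0,0,0],
  ],
  turn=[
    [0,0,0],
    [0,0,0],
    [0,0,0],
    [0,0,0],
    [0,0,0],
    [0,0,0],
    [0,0,0.015],
    [0,0,0.015],
    [0,0,0.015],
    [0,0,0],
  ],
  gripper=[1,1,1,1,1,1,1,1,1,1],
)

```text
time: 9.95
tool_pos: [0.5096, -0.2347, 0.3024]
tool_rot: [-3.142, -0.0, -0.083]
contact_force: [-0.2, -0.2, -1.5]
opening: 0.0115
```

Call:
carry_out(
  translation=[
    [0,0,0.01],
    [0,0,0.02],
    [0,0,0.03],
    [0,0,0.03],
    [0,0,0.03],
    [0,0,0.02],
    [0,0,0.01],
    [0,0,0],
    [0,0,0],
    [0,0,0],
  ],
  turn=[
    [0,0,0],
    [0,0,0],
    [0,0,0],
    [0,0,0],
    [0,0,0],
    [0,0,0],
    [0,0,0],
    [0,0,0],
    [0,0,0],
    [0,0,0],
  ],
  gripper=[1,1,1,1,1,1,1,1,1,1],
)

```text
time: 10.95
tool_pos: [0.5102, -0.2362, 0.1534]
tool_rot: [3.14, -0.002, -0.084]
contact_force: [-0.0, -0.1, -2.1]
opening: 0.0114
```

```bash
python3 - <<'E'
from h import *
p=read_camera('scene'); t=read_camera('top')
a=cv2.resize(p['img'][180:310,205:335,::-1],None,fx=3,fy=3,interpolation=cv2.INTER_CUBIC)
b=cv2.resize(t['img'][120:250,330:460,::-1],None,fx=3,fy=3,interpolation=cv2.INTER_CUBIC)
cv2.imwrite('pics/s2.png',np.hstack([a,b]))
o=robot.observe(); print(o['tool_pos'],o['tool_rot'],o['contact_force'],o['time'])
E
```

```text
[ 0.50999111 -0.2360526   0.15320601] [ 3.14065578e+00 -1.91471908e-03 -8.39098560e-02] [ 0.3960095   0.27948076 -1.16754026] 11.05
```

View pics/s2.png

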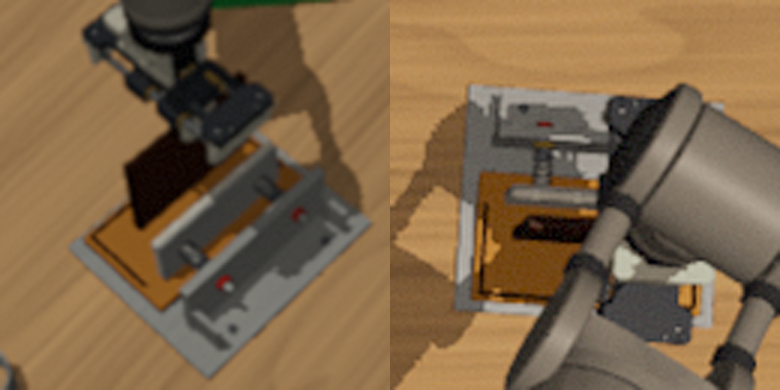

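```bash
python3 - <<'E'
from fit import *
t=read_camera('top'); u=lambda q:[330+(q[0]-390+.5)/3-.5,120+(q[1]+.5)/3-.5]
for n,q,z in [('plate L front',(508,201),.093),('plate L back',(509,187),.093),('panel L back',(524,215),.191),('panel L front',(513,236),.191),('slab front L',(473,299),.022),('stand front L',(455,310),.008),('stand back L',(470,85),.008)]: print(n,at_z(t,u(q),z))
o=robot.observe();X=o['tool_pos'];c,s=np.cos(-.084),np.sin(-.084)
for b in [(-.006,.08),(.006,.08)]: 
    w=[X[0]+c*b[0]-s*b[1],X[1]+s*b[0]+c*b[1],X[2]+.038]; print('pred panel corner',w,(proj(t,w)-[330,120])*3+[390,0])
for sx in (.541,.547):
  for z in (.093,.025):
    q=[sx+c*.004-s*.085,-.238+s*.004+c*.085,z]; print('pred plate',q,(proj(t,q)-[330,120])*3+[390,0])
s_=read_camera('scene')
for sx in (.536,.541,.547):
  q=[[sx+c*x-s*y,-.238+s*x+c*y,.093] for x,y in ((.004,.085),(.004,-.085))]; print('pred plate scene',sx,(proj(s_,q)-[205,180])*3)
E
```

```text
plate L front [ 0.5449 -0.1499  0.093 ]
plate L back [ 0.5576 -0.1511  0.093 ]
panel L back [ 0.524  -0.1517  0.191 ]
panel L front [ 0.5065 -0.1421  0.191 ]
slab front L [ 0.4581 -0.1227  0.022 ]
stand front L [ 0.448  -0.1064  0.008 ]
stand back L [ 0.6665 -0.1251  0.008 ]
pred panel corner [np.float64(0.5106155430038314), np.float64(-0.15581096568882996), np.float64(0.19101514029754288)] [[528.241  229.8669]]
pred panel corner [np.float64(0.5225732318915451), np.float64(-0.15681778069897168), np.float64(0.19101514029754288)] [[529.1246 215.6017]]
pred plate [np.float64(0.5521175026177416), np.float64(-0.153635308715408), 0.093] [[510.9706 192.0216]]
pred plate [np.float64(0.5521175026177416), np.float64(-0.153635308715408), 0.025] [[502.7085 199.0158]]
pred plate [np.float64(0.5581175026177416), np.float64(-0.153635308715408), 0.093] [[510.8281 185.4423]]
pred plate [np.float64(0.5581175026177416), np.float64(-0.153635308715408), 0.025] [[502.5757 192.7651]]
pred plate scene 0.536 [[267.6276 138.9483]
 [149.4674 241.4885]]
pred plate scene 0.541 [[271.2493 141.3744]
 [153.1304 244.2095]]
pred plate scene 0.547 [[275.6084 144.2944]
 [157.5406 247.4847]]
```

Call:
carry_out(
  translation=[
    [0,0,0.01],
    [0,0,0.01],
    [0,0,0.01],
    [0,0,0.01],
    [0,0,0.004],
    [0.005,0,0],
    [0.005,0,0],
    [0.005,0,0],
    [0.003,0,0],
    [0,0,0],
  ],
  turn=[
    [0,0,0],
    [0,0,0],
    [0,0,0],
    [0,0,0],
    [0,0,0],
    [0,0,0],
    [0,0,0],
    [0,0,0],
    [0,0,0],
    [0,0,0],
  ],
  gripper=[1,1,1,1,1,1,1,1,1,1],
  squeeze=60,
)

```text
time: 12.15
tool_pos: [0.5281, -0.2374, 0.1083]
tool_rot: [3.141, -0.001, -0.084]
contact_force: [0.2, 0.3, -2.0]
opening: 0.0114
```

```bash
python3 - <<'E'
from h import *
p=read_camera('scene'); save(p,'s3',(215,180,335,300),5)
o=robot.observe(); print(o['tool_pos'],o['tool_rot'],o['contact_force'],o['torque'],o['time'])
E
```

```text
[ 0.52765787 -0.23725223  0.10820185] [ 3.14152730e+00 -2.49261575e-04 -8.36956354e-02] [-0.65129335  0.46153259 -1.98730676] [-0.10413467  0.05774032 -0.00393291] 12.2
```

View pics/s3.png

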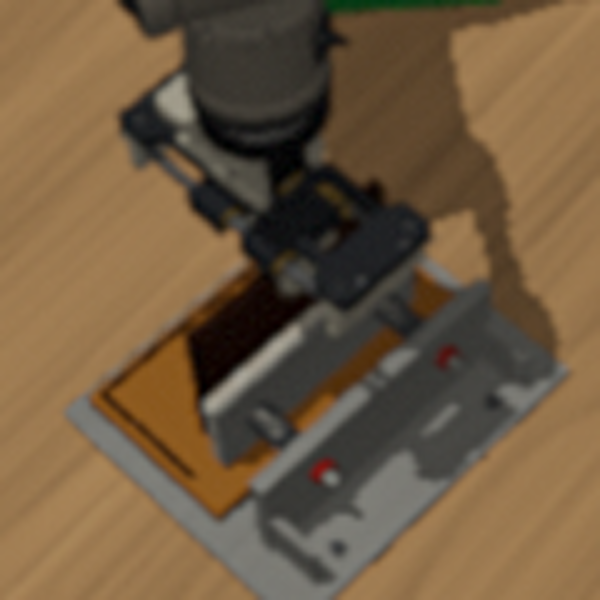

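```bash
python3 - <<'E'
from fit import *
s_=read_camera('scene'); t=read_camera('top'); c,s=np.cos(-.084),np.sin(-.084)
P=lambda q:((proj(s_,q)-[215,180])*5)
o=robot.observe();X=o['tool_pos']
W=lambda x,y,z,O:[O[0]+c*x-s*y,O[1]+s*x+c*y,z]
for dy in (-.004,0,.004): print('panel right end top',dy,P([W(-.006,-.08+dy,X[2]+.038,X),W(.006,-.08+dy,X[2]+.038,X),W(.006,-.08+dy,X[2]-.082,X)]))
for sx in (.536,.541,.546): print('plate front top R/L',sx,P([W(.004,-.085,.093,(sx,-.238)),W(.004,.085,.093,(sx,-.238)),W(.060,-.085,.088,(sx,-.238))]))
for sx in (.536,.541,.546): print('stand corners near-right, near-left',sx,P([W(-.11,-.125,.008,(sx,-.238)),W(.11,-.125,.008,(sx,-.238)),W(.11,.125,.008,(sx,-.238))]))
E
```

```text
panel right end top -0.004 [[169.5346 337.6926]
 [183.2822 349.8088]
 [204.1104 446.9068]]
panel right end top 0 [[174.6077 333.4184]
 [188.3564 345.5003]
 [208.7852 442.7879]]
panel right end top 0.004 [[179.6671 329.1559]
 [193.4167 341.2035]
 [213.4481 438.6792]]
plate front top R/L 0.536 [[199.1124 402.4809]
 [396.046  231.5804]
 [263.6954 463.3086]]
plate front top R/L 0.541 [[205.2174 407.0158]
 [402.0821 235.624 ]
 [269.9924 467.9932]]
plate front top R/L 0.546 [[211.3407 411.5635]
 [408.1348 239.6784]
 [276.3083 472.6908]]
stand corners near-right, near-left 0.536 [[ 48.7118 400.2506]
 [283.1079 618.0579]
 [556.7982 357.6756]]
stand corners near-right, near-left 0.541 [[ 54.1621 404.4651]
 [289.3022 622.8479]
 [562.8527 361.745 ]]
stand corners near-right, near-left 0.546 [[ 59.6282 408.6908]
 [295.5143 627.6502]
 [568.9226 365.8244]]
```

Call:
carry_out(
  translation=[
    [0,0.002,0.001],
    [0,0,0.001],
    [0,0,0.001],
    [0,0,0],
  ],
  turn=[
    [0,0,0],
    [0,0,0],
    [0,0,0],
    [0,0,0],
  ],
  gripper=[1,1,1,1],
)

```text
time: 12.7
tool_pos: [0.527, -0.2392, 0.1049]
tool_rot: [-3.141, 0.0, -0.084]
contact_force: [0.4, -0.1, -1.2]
opening: 0.0114
```

Call:
carry_out(
  translation=[
    [0,0,0.0005],
    [0,0,0.0005],
    [0,0,0],
  ],
  turn=[
    [0,0,0],
    [0,0,0],
    [0,0,0],
  ],
  gripper=[1,1,1],
)

```text
time: 13.0
tool_pos: [0.5272, -0.2392, 0.1041]
tool_rot: [-3.142, -0.0, -0.084]
contact_force: [-0.4, -0.4, -1.3]
opening: 0.0116
```

Call:
carry_out(
  translation=[
    [0,0,0.0005],
    [0,0,0.0005],
    [0,0,0],
  ],
  turn=[
    [0,0,0],
    [0,0,0],
    [0,0,0],
  ],
  gripper=[1,1,1],
)

```text
time: 13.3
tool_pos: [0.5276, -0.2393, 0.104]
tool_rot: [3.141, -0.001, -0.084]
contact_force: [-0.3, 2.1, 5.0]
opening: 0.0113
```

Call:
carry_out(
  translation=[
    [0,0,0.0005],
    [0,0,0.0005],
    [0,0,0],
  ],
  turn=[
    [0,0,0],
    [0,0,0],
    [0,0,0],
  ],
  gripper=[1,1,1],
)

```text
time: 13.6
tool_pos: [0.528, -0.2394, 0.104]
tool_rot: [3.141, -0.002, -0.084]
contact_force: [-2.2, 2.5, 11.4]
opening: 0.0112
```

Call:
carry_out(
  translation=[
    [0,0,-0.001],
    [0.002,0,0],
    [0.002,0,0],
    [0.002,0,0],
    [0.002,0,0],
    [0,0,0],
  ],
  turn=[
    [0,0,0],
    [0,0,0],
    [0,0,0],
    [0,0,0],
    [0,0,0],
    [0,0,0],
  ],
  gripper=[1,1,1,1,1,1],
)

```text
time: 14.2
tool_pos: [0.5337, -0.2399, 0.104]
tool_rot: [3.142, 0.003, -0.084]
contact_force: [-7.7, 1.1, 12.2]
opening: 0.0114
```

Call:
carry_out(
  translation=[
    [0.001,0,0],
    [0.001,0,0],
    [0,0,0],
  ],
  turn=[
    [0,0,0],
    [0,0,0],
    [0,0,0],
  ],
  gripper=[1,1,1],
)

```text
time: 14.5
tool_pos: [0.5351, -0.24, 0.1039]
tool_rot: [-3.142, 0.004, -0.083]
contact_force: [-8.2, 1.2, 13.2]
opening: 0.0117
```

Call:
carry_out(
  translation=[
    [0,0,-0.0005],
    [0,0,-0.0005],
    [0,0,0],
  ],
  turn=[
    [0,0,0],
    [0,0,0],
    [0,0,0],
  ],
  gripper=[1,1,1],
)

```text
time: 14.8
tool_pos: [0.5351, -0.24, 0.1041]
tool_rot: [-3.141, 0.005, -0.084]
contact_force: [-7.3, 0.4, 6.1]
opening: 0.0115
```

```bash
python3 - <<'E'
from h import *
p=read_camera('scene'); save(p,'s4',(235,200,315,280),7)
o=robot.observe(); print(o['tool_pos'],o['tool_rot'],o['contact_force'],o['torque'],o['time'])
E
```

```text
[ 0.53515078 -0.23995137  0.1040731 ] [-3.14114766  0.00453263 -0.08377752] [-6.64735411  0.73070333  6.26329293] [-0.00336156  1.8157876   0.00247287] 14.85
```

View pics/s4.png

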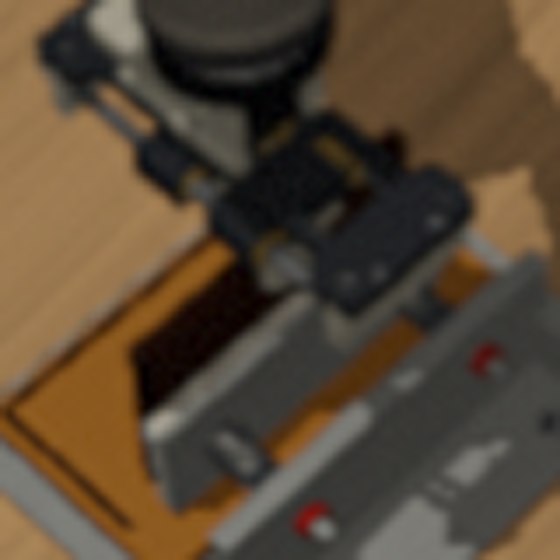

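```bash
cat > nuts.py <<'E'
from fit import *
def red(img):
    f=img.astype(float); w=np.clip(f[...,0]-np.maximum(f[...,1],f[...,2])-25,0,None); return w
def nuts(img,off,s):
    w=red(img); out=[]
    for cx,cy in ((304.4,251.4),(280,274.4)):
        yy,xx=np.mgrid[:w.shape[0],:w.shape[1]]; X=(xx+.5)/s-.5+off[0]; Y=(yy+.5)/s-.5+off[1]
        m=w*((abs(X-cx)<7)&(abs(Y-cy)<7)); out.append([ (m*X).sum()/m.sum(),(m*Y).sum()/m.sum(),m.sum()/s/s])
    return np.array(out)
def base(): return nuts(cv2.imread('pics/s3.png')[...,::-1],(215,180),5)
def travel(p):
    c,s=np.cos(-.084),np.sin(-.084); b=base(); n=nuts(p['img'],(0,0),1)
    N=[[.5+.02,-.2,.06]]; 
    r=[]
    for i,(sx,sy) in enumerate(((.09,.045),(.09,-.045))):
        q=np.array([.543+c*sx-s*sy,-.238+s*sx+c*sy,.06]); j=proj(p,[q,q+np.array([c,s,0])*.01]); d=(j[1]-j[0])
        r.append(((n[i]-b[i])[:2]@d)/(d@d)*10)
    return r,n,b
E
python3 - <<'E'
from nuts import *
p=read_camera('scene'); print(*travel(p),sep='\n')
b=cv2.imread('pics/scene0.png')[...,::-1]; print(nuts(b,(0,0),1.25))
o=robot.observe(); print(o['tool_pos'],o['contact_force'],o['time'])
E
```

```text
[np.float64(-0.049047508299215024), np.float64(0.0469781378976727)]
[[303.5933 250.5789 209.    ]
 [278.7207 273.3027 598.    ]]
[[303.5853 250.612  218.68  ]
 [278.6973 273.3074 612.08  ]]
[[303.5696 250.4789 503.68  ]
 [278.704  273.3134 581.76  ]]
[ 0.5352 -0.2399  0.1041] [-7.4423  1.1763  6.8384] 14.9
```

Call:
carry_out(
  translation=[
    [0,0,-0.0005],
    [0,0,-0.0005],
    [0,0,-0.0005],
    [0,0,0],
  ],
  turn=[
    [0,0,0],
    [0,0,0],
    [0,0,0],
    [0,0,0],
  ],
  gripper=[1,1,1,1],
)

```text
time: 15.3
tool_pos: [0.5358, -0.2398, 0.1044]
tool_rot: [-3.14, 0.004, -0.084]
contact_force: [-5.0, -0.5, -4.5]
opening: 0.0114
```

Call:
carry_out(
  translation=[
    [0.001,0,0],
    [0.001,0,0],
    [0,0,0],
  ],
  turn=[
    [0,0,0],
    [0,0,0],
    [0,0,0],
  ],
  gripper=[1,1,1],
)

```text
time: 15.6
tool_pos: [0.5379, -0.2399, 0.1045]
tool_rot: [-3.141, 0.004, -0.084]
contact_force: [-5.5, -0.9, -4.3]
opening: 0.0115
```

```bash
python3 - <<'E'
from nuts import *
p=read_camera('scene'); print(travel(p)[0])
o=robot.observe(); print(o['tool_pos'],o['tool_rot'],o['contact_force'],o['torque'],o['time'])
E
```

```text
[np.float64(3.6957457984382596), np.float64(3.1778197693573906)]
[ 0.5379 -0.2399  0.1046] [-3.1406  0.0036 -0.0838] [-5.476  -0.0779 -4.5222] [-0.2473  1.3643  0.0462] 15.65
```

Call:
carry_out(
  translation=[
    [0,0,0.0005],
    [0,0,0.0003],
    [0,0,0],
  ],
  turn=[
    [0,0,0],
    [0,0,0],
    [0,0,0],
  ],
  gripper=[1,1,1],
)

```text
time: 15.95
tool_pos: [0.5383, -0.24, 0.1045]
tool_rot: [-3.141, 0.002, -0.084]
contact_force: [-5.7, -0.6, -0.6]
opening: 0.0112
```

Call:
carry_out(
  translation=[
    [0.001,0,0],
    [0.001,0,0],
    [0.001,0,0],
    [0.001,0,0],
    [0,0,0],
  ],
  turn=[
    [0,0,0],
    [0,0,0],
    [0,0,0],
    [0,0,0],
    [0,0,0],
  ],
  gripper=[1,1,1,1,1],
)

```text
time: 16.45
tool_pos: [0.5416, -0.2403, 0.1045]
tool_rot: [-3.141, 0.004, -0.084]
contact_force: [-8.8, 0.5, 0.8]
opening: 0.0116
```

```bash
python3 - <<'E'
from nuts import *
p=read_camera('scene'); print(travel(p)[0])
o=robot.observe(); print(o['tool_pos'],o['tool_rot'],o['contact_force'],o['torque'],o['time'])
E
```

```text
[np.float64(7.118042466831463), np.float64(6.755386025404628)]
[ 0.5416 -0.2403  0.1045] [-3.1408  0.0039 -0.0838] [-9.1957 -0.6165  0.9592] [-0.0908  1.9197  0.0042] 16.5
```

Call:
carry_out(
  translation=[
    [0,0,0.0004],
    [0,0,0.0004],
    [0,0,0],
  ],
  turn=[
    [0,0,0],
    [0,0,0],
    [0,0,0],
  ],
  gripper=[1,1,1],
)

```text
time: 16.8
tool_pos: [0.5419, -0.2403, 0.1043]
tool_rot: [-3.141, 0.003, -0.084]
contact_force: [-9.1, 0.9, 4.1]
opening: 0.0117
```

Call:
carry_out(
  translation=[
    [0.001,0,0],
    [0.001,0,0],
    [0.0012,0,0],
    [0,0,0],
    [0,0,0],
  ],
  turn=[
    [0,0,0],
    [0,0,0],
    [0,0,0],
    [0,0,0],
    [0,0,0],
  ],
  gripper=[1,1,1,1,1],
)

```text
time: 17.3
tool_pos: [0.5445, -0.2405, 0.1044]
tool_rot: [-3.141, 0.004, -0.084]
contact_force: [-10.8, 0.9, 5.9]
opening: 0.0111
```

```bash
python3 - <<'E'
from nuts import *
p=read_camera('scene'); print(travel(p)[0])
o=robot.observe(); print(o['tool_pos'],o['tool_rot'],o['contact_force'],o['torque'],o['time'])
save(p,'s5',(235,200,315,280),7)
E
```

```text
[np.float64(10.021250477582324), np.float64(9.81821455039849)]
[ 0.5445 -0.2405  0.1043] [-3.141   0.0042 -0.0838] [-10.7509   1.3765   5.2967] [0.0857 2.3614 0.0596] 17.35
```

View pics/s5.png

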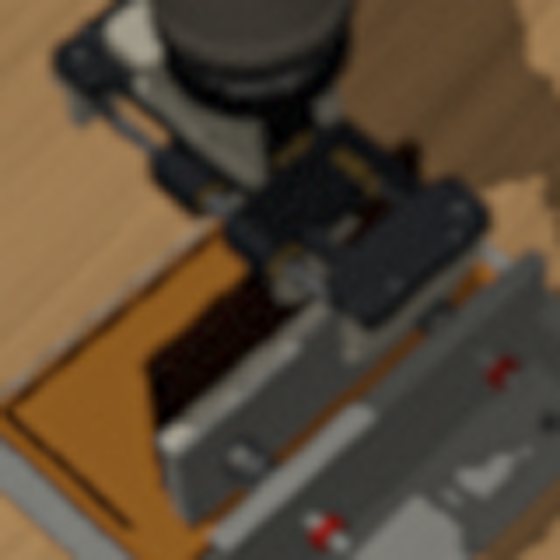

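Travel is about 9.9 mm on both nuts, and the 10.8 N force fits the spring data. Both readings say half travel. The tool has pitched about 0.004 rad (foot trailing), so I'll counter-turn slightly and watch whether the moment responds, which would confirm flat contact.

Call:
carry_out(
  translation=[
    [0,0,0],
    [0,0,0],
    [0,0,0],
  ],
  turn=[
    [0,0.003,0],
    [0,0.003,0],
    [0,0,0],
  ],
  gripper=[1,1,1],
)

```text
time: 17.65
tool_pos: [0.5444, -0.2405, 0.1043]
tool_rot: [-3.141, -0.002, -0.084]
contact_force: [-10.7, 0.9, 5.5]
opening: 0.0114
```

```bash
python3 - <<'E'
from nuts import *
p=read_camera('scene'); print(travel(p)[0])
o=robot.observe(); print(o['tool_pos'],o['tool_rot'],o['contact_force'],o['torque'],o['time'])
t=read_camera('top')
c,s=np.cos(-.084),np.sin(-.084); W=lambda x,y,z,O:[O[0]+c*x-s*y,O[1]+s*x+c*y,z]
X=o['tool_pos']
P=lambda q:(proj(p,q)-[235,200])*7
Q=lambda q:(proj(t,q)-[350,140])*8
for dy in (0,.004): print('panel R top back/front',dy,P([W(-.006,-.08+dy,.142,X),W(.006,-.08+dy,.142,X),W(.006,-.08+dy,.093,X)])); print('panel L top view',Q([W(-.006,.08+dy,.142,X),W(.006,.08+dy,.142,X)]))
print('plate',P([W(.014,-.085,.093,(.5365,-.238))]),Q([W(.014,.085,.093,(.5365,-.238))]))
save(t,'t2',(350,140,425,215),8)
E
```

```text
[np.float64(10.08433187490683), np.float64(9.832255098300251)]
[ 0.5444 -0.2405  0.1043] [-3.141  -0.0018 -0.0838] [-10.822    0.7113   4.8106] [0.037  2.3875 0.0134] 17.7
panel R top back/front 0 [[129.9795 359.146 ]
 [149.4098 376.2478]
 [160.855  433.5646]]
panel L top view [[200.8253 358.3111]
 [203.0829 321.9135]]
panel R top back/front 0.004 [[137.053  353.1105]
 [156.4842 370.1637]
 [167.6918 427.593 ]]
panel L top view [[188.6403 357.4543]
 [190.9059 321.0566]]
plate [[155.3529 438.1325]] [[164.7034 336.0444]]
```

View pics/t2.png

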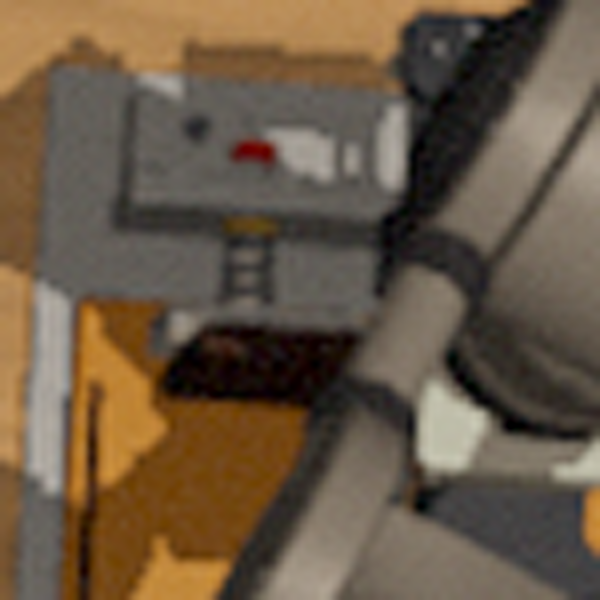

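```bash
python3 - <<'E'
from nuts import *
t=read_camera('top');p=read_camera('scene');X=robot.observe()['tool_pos']
c,s=np.cos(-.084),np.sin(-.084); W=lambda x,y,z,O:[O[0]+c*x-s*y,O[1]+s*x+c*y,z]
u=lambda q:[350+(q[0]+.5)/8-.5,140+(q[1]+.5)/8-.5]; v=lambda q:[235+(q[0]+.5)/7-.5,200+(q[1]+.5)/7-.5]
loc=lambda w:np.array([c*(w[0]-.5365)+s*(w[1]+.238),-s*(w[0]-.5365)+c*(w[1]+.238)])*1e3
for n,q,z in [('panel bot L robot side',(163,392),.022),('panel top L robot',(202,362),.142),('panel top L plate',(205,330),.142),('plate bot L front',(153,350),.025),('plate top L back',(195,310),.093),('slab L edge',(76,390),.022),('stand L edge',(30,390),.008),('nut',(255,152),.059)]:print(n,loc(at_z(t,u(q),z)))
print('scene')
for n,q,z in [('panel R top',(150,365),.142),('plate R front top',(162,434),.093),('plate R back top',(183,458),.093),('slab R border',(130,526),.022)]:print(n,loc(at_z(p,v(q),z)))
print('TCP',loc(X))
Q=lambda q:(proj(t,q)-[350,140]+.5)*8-.5
print('panel L bottoms if vertical',Q([W(-.006,.08,.022,X),W(.006,.08,.022,X),W(-.006,.08,.142,X)]))
# dark profile of panel left edge in top image
g=t['img'].sum(2).astype(int); print(g[180:192,366:392])
E
```

```text
panel bot L robot side [ 2.8653 77.8695]
panel top L robot [ 1.9698 78.889 ]
panel top L plate [12.5424 78.5575]
plate bot L front [17.4078 82.7226]
plate top L back [24.736  76.5141]
slab L edge [  1.3868 109.1034]
stand L edge [  1.5548 124.5503]
nut [85.9008 54.9577]
scene
panel R top [  8.2971 -77.9191]
plate R front top [ 12.5811 -81.5634]
plate R back top [ 27.7269 -83.3271]
slab R border [   2.5577 -101.2625]
TCP [ 8.1242 -1.8627]
panel L bottoms if vertical [[162.1278 393.999 ]
 [164.2126 360.8039]
 [204.319  361.6924]]
[[213 219 193 167 168 309 396 393 346 240 157 166 132 104 165 178 169 188
  210 215 235 251 227 229 234 262]
 [200 197 202 169 207 329 409 356 236  94  67  32  40  57  28  54  28  60
   91  85 111 130 110 110 145 168]
 [184 217 215 196 215 280 336 239  71 109 119 127 108 102  20  51  52  44
   22  25  24  45  42  36  39  55]
 [185 213 210 207 208 201 168  31   6  73 120 125 141 129  85  60  82  52
   36  41  21  62  36  64  47  35]
 [206 199 190 220 220 142  68   4  23  23  34  33  88  87  74  25  40  16
   42  22  51  48  58  38  31  64]
 [261 172 201 211 176  90  14   4  21  13   4  22  48  19  30   6  32  47
   49  47  32  37  48  10  18  34]
 [364 277 188 207 106  20  33  13  22  72  22  22  25  58  34  26  50  30
   16  32  30  18  29  11  40  59]
 [378 361 275 154  71   0  25  24  45   0  15  53  57  19  47  75  11  16
   30  25  35  28  78  43  24  61]
 [366 379 317 159  57  18  41  25  41  10  46  49  27  12  14  17  17  50
   21  27  36  42   9   3  61  96]
 [370 377 328 164 136  81  57  40  31  44  63  33  20  25  34  33  56  56
   28  13   8  34  17  35  67 104]
 [373 374 327 193 177 162 191 163 171 186 151 145 165 154 111 118 112 120
   88  81  67  61  37  20  70  59]
 [368 379 358 282 186 209 200 214 185 220 193 220 201 216 195 199 184 189
  187 180 166 153 111  81  73  87]]
```

The panel is centred on the plate to within about 2 mm in both views. Foot and top edge line up to about 1 mm, so it's upright. I'll bring the pitch back to zero, do a last check and hand in.

Call:
carry_out(
  translation=[
    [0,0,0],
    [0,0,0],
    [0,0,0],
    [0,0,0],
    [0,0,0],
  ],
  turn=[
    [0,-0.0015,0],
    [0,0,0],
    [0,0,0],
    [0,0,0],
    [0,0,0],
  ],
  gripper=[1,1,1,1,1],
)

```text
time: 18.35
tool_pos: [0.5445, -0.2405, 0.1043]
tool_rot: [-3.141, -0.0, -0.084]
contact_force: [-11.1, 0.7, 4.9]
opening: 0.0111
```

```bash
python3 - <<'E'
from nuts import *
p=read_camera('scene'); tr=travel(p)[0]; print(tr)
o=robot.observe(); print(o['tool_pos'],o['tool_rot'],o['contact_force'],o['torque'],o['opening'],o['time'])
if 9<np.mean(tr)<11: print(robot.hand_in())
E
```

```text
[np.float64(10.035414194576868), np.float64(9.843335416364766)]
[ 0.5444 -0.2405  0.1043] [-3.141  -0.0003 -0.0837] [-10.9342   1.5087   5.6786] [0.0428 2.3599 0.0282] 0.011588749552970172 18.4
the job is handed in; nothing more can be done
None
```

The smaller dark panel is out of the rack's near slot, standing on the base slab against the white plate. It is pressed to about half travel and still gripped at about 60 N. I handed the job in at 18.4 s.

**Last checks**
- **Plate travel:** the two red nuts show 10.0 and 9.8 mm, and the push is about 11 N, which matches the spring data at half travel. The plate never came near its stop.
- **Standing:** the slab carries the panel with about 5 N of downward load.
- **Uprightness:** tool pitch is about 0. In the top view the foot and top edge line up to about 1 mm.
- **Centring:** the offset is about 1–2 mm. The two cameras disagree by a few millimetres on absolute y, which is within calibration.
- **Other objects:** I did not touch the golden panel, brush, cutter or bowl, but took no last picture of them.

**What did not fully agree**
- **Stand position:** its outline and the plate gave x values about 10 mm apart, so I found the contact point by force and nut motion instead.
- **Flatness:** when I tilted the tool by 0.006 rad, the wrist moment barely changed. Flat contact therefore rests on the pictures and the pose, not on that test.
- **First slide:** the foot rubbed at about 13 N vertical load, so I eased the panel up until the load came off, lowered it again and then pressed.

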